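Charge the barrel tumbler and put it in gear

ROBOT

A 7-joint arm with a two-finger parallel gripper is mounted at the origin on a cart in front of the work surface, level with it; the furniture and walls round the work are solid. World frame = base frame: x ahead of the robot, y to its left, z up, the work surface at z = 0. Lengths are in m, angles in rad, forces in N, time in s.
With the tool pointing down it reaches from about 0.425 to 0.925 m from the base axis. Payload 6.8 kg.
Tool frame: the origin (TCP) lies between the finger pads; the fingertips stand r.tips_ahead ahead of it and the grasp point (between the pads) lies 5 mm behind it (r.tips_ahead is the distance from the TCP to the fingertips, in m); z points along the fingers, y is the line along which they close (so a half turn about z gives the same grasp; the last joint's range is limited). The gripper opens to 85 mm and grips with 20 to 120 N. Pads are 22 mm wide; open, the fingers measure 114 mm over their backs; the gripper's body (76 mm by 85 mm) begins 54 mm behind the grasp point. The pads swing forward as they close: fully open they stand 13 mm farther back than shut.
Start: joints at [1.067, 0.477, 0.022, 1.555, -0.011, 1.109, -0.083], TCP at [0.26, -0.623, 0.245] pointing down, gripper open.
Joint ranges: [-2.96, 2.96], [-0.34, 2.1], [-1.41, 1.46], [0.24, 2.44], [-1.37, 4.51], [0.17, 1.92], [-2.96, 2.96]. Speed limits (rad/s): [2.39, 2.39, 3.14, 3.14, 3.14, 3.14, 3.14].

INTERFACE

Orientations are given as a rotation vector (axis times angle).
In Python, from bench import r gives the robot as it stands.
- The arm moves only by the tool move_arm, never from a script. Its argument "rows" is one flat list of numbers, 4 for each row, row after row: the shift along the tool's x, y, z in cm, then the turn about the tool's z in degrees. In form: [tx, ty, tz, twist, tx, ty, tz, twist, ...]. A call has 1 to 10 rows; each row is the pose to reach, as a shift and turn from the pose commanded when the call began, along the tool's axes at that moment; what a row does not reach only later rows make up. A row lasts 1/8 s, in which the tool goes at most 62.5 mm and 10.7 degrees, less where a joint would pass 70% of its speed; a pose out of reach is approached as far as the arm can. A call with a gripper value outside its range is refused whole. "fingers" is the opening, from 0 (shut) to 1 (fully open), set as the call begins (left out, the last holds). The fingers move at their own pace and stop on an object; "newtons" is the grip in N (left out, the last holds). Time passes only in rows, so rows that repeat a pose let the fingers close. It gives the time, the measured TCP pose, the force, the opening and the grip force at its end, in the units of the state.
- r.get_obs(): the state, without advancing time (a new reading comes with each control period).
- r.grab_frame(name): name is "scene" or "top" or "wrist"; returns the picture (384x512x3 uint8, blue, green, red); there is no depth.
- r.camera_params(name): a dict with "fx", "fy", "cx", "cy" (pixels), "world_from_camera" (4x4, takes a point from camera to world coordinates). Camera axes: x right, y down, z forward; pixel columns grow to the right and rows downward; lengths in m; the calibration is good to about 2 mm. A picture is of the moment at which its call begins: read the wrist's pose just before it. camera_params takes no time and is no camera call; for the wrist camera it gives the pose at the moment of the call.
- r.hand_in(): hands the job in; it is judged then, once.
The state is a dict: "clock": time; "joints": joint angles; "qvel": joint speeds; "tau": joint torques, N m; "tcp_pos": TCP position; "orientation": TCP orientation; "contact_force": force on the tool from outside, world axes, zero at the start; "moment": the same for the moment, N m; "grip_width": finger opening in m; "gripper_force": force on a finger pad.
Only numpy, scipy, OpenCV 4.12 (cv2) and the standard library are available. Lean on these libraries where they do the work, as an engineer would, in place of code of your own. Each camera call takes 0.05 s, during which the arm holds its last target. There are 200 camera calls.

TASK

Pick up the scoop and tip all six steel balls from it into the open barrel of the tumbler while the gear lever is still in its middle (neutral) notch, then set the empty scoop down upright on the bench. After that throw the gear lever into the notch marked by the domed stud (the other notches have flat rivets), so that it sits settled in that notch. Do not push the jar, its lid or the dish away from their places.

Things in the scene. Friction and masses are not known exactly. Their poses are not given: they have to be found in the camera images.
- tumbler: Bench barrel tumbler, fixed to the bench: dark base plate 178 x 300 x 12 mm carrying a grey gearbox (170 x 182 mm, top 48 mm above the bench) and, to its +y side, an open round rubber barrel. Origin on the bench under the machine; x, y along the plate (plate spans x -99..+79, y -160..+140 mm), z up; at yaw 0 the lever reaches towards the robot (-x).
- barrel_mouth (a point): Centre of the barrel's open mouth, at rim height, 80 mm above the bench (tumbler frame x -5, y +85 mm). Rim outer diameter 102 mm, inner 92 mm, narrowing to about 86 mm below; inner floor 63 mm below the rim.
- lever_pivot (a point): Vertical pivot axis of the gear lever, point on the gearbox top (tumbler frame x +45, y -65, z 48 mm).
- gear_lever (a joint): Angle of the gear lever about its upright pivot, rad, counter-clockwise from above positive; 0 = middle (neutral) notch. Swings level from -0.68 to 0.68. A sprung plunger under the arm drops into the gaps of a toothed quadrant: five notches, at -0.6, -0.3, 0, 0.3, 0.6. It takes about 5 N at the knob to push over a tooth (crests at +-0.15, +-0.45); it then snaps to the notch's middle.
- lever_knob (a point): Centre of the lever's black ball knob, diameter 24 mm, 108 mm above the bench, 98 mm from the pivot axis, on a 10 mm stem above the arm (arm top 76 mm above the bench).
- lever_pointer (a point): Point on the lever's centre line 128 mm from the pivot axis and 60 mm above the bench, 11 mm beyond the nose of the arm: it lies over the tag of the notch that the lever stands in.
- domed_stud: Brass stud with domed head, 12 mm diameter, 18 mm high, on the gearbox top beyond the lever's nose, 128 mm from the pivot: it marks the wanted notch, any of the four but neutral. The other three bear flat rivets of the same diameter, 2.5 mm high; neutral has no tag. Origin at its foot.
- scoop: Loose open sheet-metal scoop, about 0.11 kg. Origin on the underside in the middle of its flat floor (58 x 50 mm, 3 mm thick); x points to the pouring lip, z up. Back and side walls 32 mm high; in front the floor ramps up at 24 degrees to the lip. Its handle points to -x.
- scoop_handle (a point): Middle of the scoop's wooden handle bar: 75 mm long along the scoop's x, 12 mm wide, 14 mm high, its middle 34 mm above the scoop's underside, 67 mm behind its origin.
- scoop_lip (a point): Middle of the scoop's pouring lip, 59 mm ahead of its origin and 16 mm above its underside; the lip is 50 mm wide (46 mm between the walls).
- flux_jar: Bystander: small open jar, 47 mm diameter, 35 mm high; origin under its middle.
- jar_lid: Bystander: round jar lid, 49 mm diameter, 9 mm high; origin under its middle.
- borax_dish: Bystander: shallow white dish, 57 mm diameter, 14 mm high; origin under its middle.
- ball_1_center (a point): Centre of one of the six loose steel burnishing balls, 14 mm diameter, 11.5 g, which start in the scoop.
- ball_2_center (a point): Centre of one of the six loose steel burnishing balls, 14 mm diameter, 11.5 g, which start in the scoop.
- ball_3_center (a point): Centre of one of the six loose steel burnishing balls, 14 mm diameter, 11.5 g, which start in the scoop.
- ball_4_center (a point): Centre of one of the six loose steel burnishing balls, 14 mm diameter, 11.5 g, which start in the scoop.
- ball_5_center (a point): Centre of one of the six loose steel burnishing balls, 14 mm diameter, 11.5 g, which start in the scoop.
- ball_6_center (a point): Centre of one of the six loose steel burnishing balls, 14 mm diameter, 11.5 g, which start in the scoop.

How it is judged:
By the outcome, as a careful person would: the job done as asked, in the order asked, and still so for the second after the job is handed in, with the robot touching nothing.
It also fails if it takes over 72 s, if anything falls off the work surface, if the arm or the gripper's body presses on something with over 40 N, if the wrist force passes 120 N, or if a joint passes its speed limit or range.

## Working session

There is one attempt and no reset: what is moved stays moved. The work goes in short steps, Python scripts to look and compute and a tool call to move; the robot and the scene stay as the last step left them, time stands still between calls to the robot, and variables do not carry over. Pictures are saved under pics/ and viewed, at most 10 in all, crops included, and the job is handed in when it is done.

Besides the shell and the picture viewer there is one more tool, called after "Emit:" as name(argument=value, ...) on one line, values as JSON. move_arm: Moves the arm, as the interface text tells. Its arguments: {"type":"object","properties":{"rows":{"type":"array"},"fingers":{"type":"number"},"newtons":{"type":"number"}},"required":["rows"]}

```bash
mkdir -p pics; ls; python3 - <<'E'
from bench import r
import cv2
print(r.get_obs(), r.tips_ahead)
for n in("scene","top"):
    cv2.imwrite(f"pics/{n}0.png",r.grab_frame(n)); p=r.camera_params(n); print(n,p)
E
```

```text
pics
{'clock': 0.0, 'joints': array([ 1.06689442,  0.47779849,  0.02232698,  1.55647219, -0.0114853 ,
        1.10928696, -0.08307728]), 'qvel': array([ 0.0011862 ,  0.00143968, -0.00178588,  0.00239285,  0.00019639,
        0.00038436,  0.00022539]), 'tau': array([-1.14070635e-04, -5.96453762e+01,  1.60783432e+00, -2.81201345e+01,
        1.24856411e-02,  9.33278556e-03, -1.89495915e-05]), 'tcp_pos': array([ 0.26001442, -0.62228836,  0.24431777]), 'orientation': array([-3.07852136e+00, -6.17421798e-01,  7.87018821e-04]), 'contact_force': array([-0.27422978,  0.58051727,  0.00381143]), 'moment': array([ 0.03030204,  0.0052903 , -0.02657705]), 'gripper_force': 0.0, 'grip_width': 0.08546027546880296} 0.014
scene {'fx': 347.11744276783566, 'fy': 347.11744276783566, 'cx': 255.1290486013075, 'cy': 195.32323505798408, 'world_from_camera': array([[-0.64850896, -0.54425463,  0.53218702, -0.1252472 ],
       [-0.76102695,  0.44836071, -0.4688397 ,  0.55783101],
       [ 0.01655643, -0.70905541, -0.70495838,  0.90248849],
       [ 0.        ,  0.        ,  0.        ,  1.        ]])}
top {'fx': 369.00737384490753, 'fy': 369.00737384490753, 'cx': 257.86426337452104, 'cy': 192.12260315920597, 'world_from_camera': array([[ 0.0106712 , -0.99786856,  0.06437746,  0.4449184 ],
       [-0.99978961, -0.01177529, -0.01679521,  0.02469138],
       [ 0.01751748, -0.06418469, -0.99778428,  1.03527259],
       [ 0.        ,  0.        ,  0.        ,  1.        ]])}
```

```bash
python3 - <<'E'
import cv2
a=cv2.imread("pics/top0.png");cv2.imwrite("pics/t1.png",cv2.resize(a,(800,600),interpolation=cv2.INTER_CUBIC))
a=cv2.imread("pics/scene0.png");cv2.imwrite("pics/s1.png",cv2.resize(a,(800,600),interpolation=cv2.INTER_CUBIC))
E
```

```text
(no output)
```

View pics/t1.png

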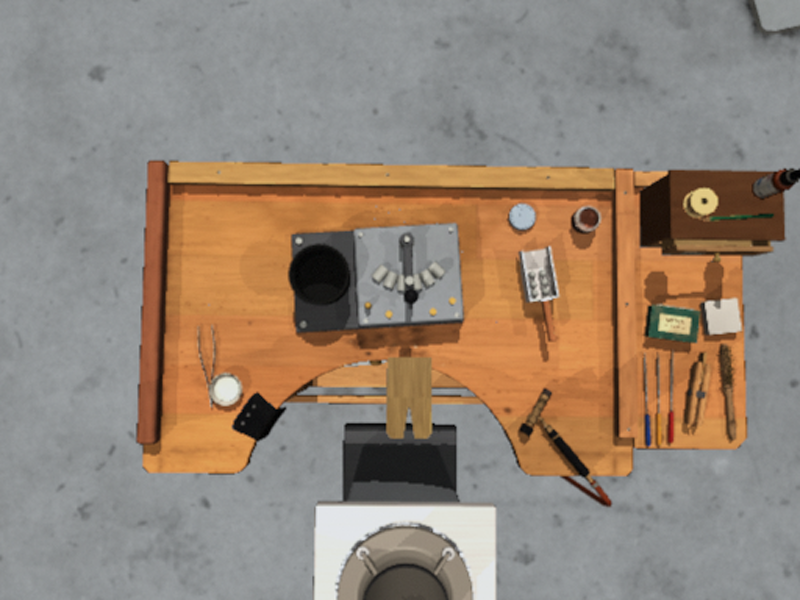

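View pics/s1.png

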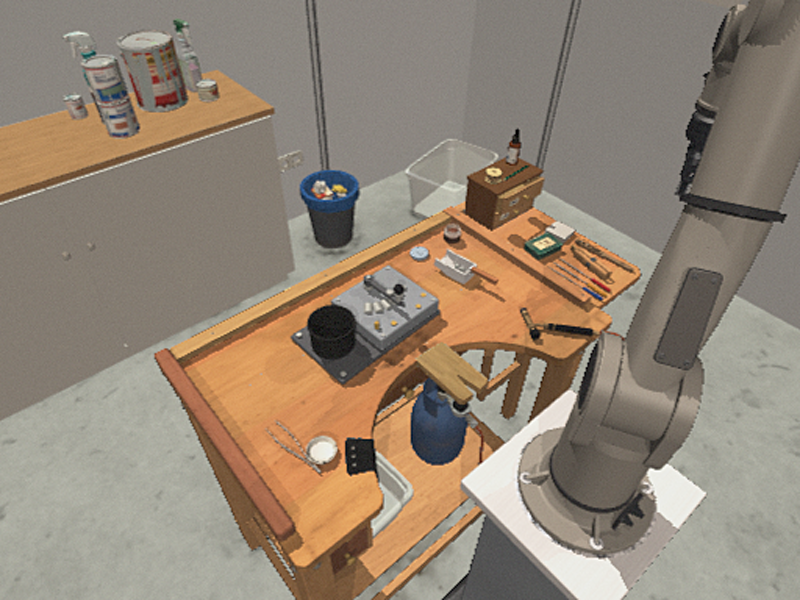

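The top view shows the scoop at about (540,290) with its handle towards the robot. The tumbler is at (380,275) with the barrel on the left, and the tags sit near (368-452, 300-315). I'll zoom in on both.

```bash
python3 - <<'E'
import cv2
a=cv2.imread("pics/top0.png")[125:235,180:390];cv2.imwrite("pics/t2.png",cv2.resize(a,(798,418),interpolation=cv2.INTER_CUBIC))
a=cv2.imread("pics/scene0.png")[135:250,180:330];cv2.imwrite("pics/s2.png",cv2.resize(a,(750,575),interpolation=cv2.INTER_CUBIC))
E
```

```text
(no output)
```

View pics/t2.png

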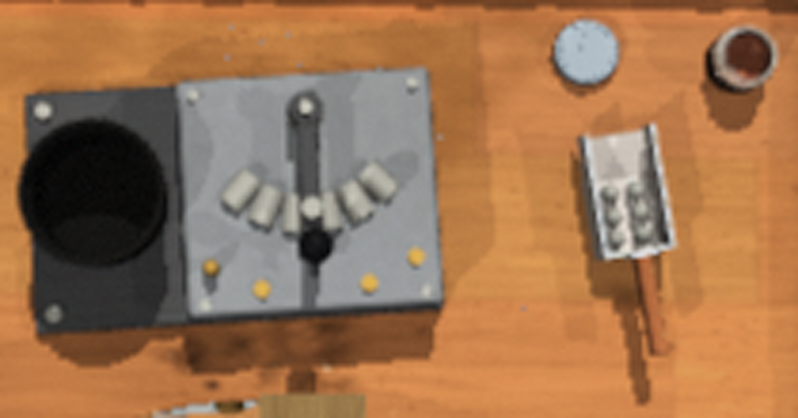

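View pics/s2.png

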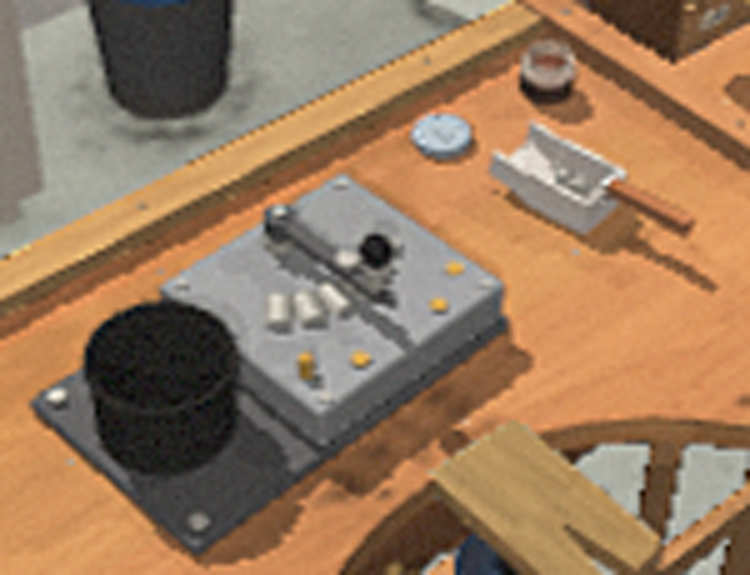

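The domed stud is the leftmost tag (+y side), at crop (211,268) in the top view and (306,355) in the scene view. By the sign convention that is notch -0.6. Next I'll fit the poses.

```bash
cat > h.py <<'E'
import numpy as np
from bench import r
from scipy.optimize import least_squares
from scipy.spatial.transform import Rotation as R
def proj(n,P):
    c=r.camera_params(n);M=np.linalg.inv(c["world_from_camera"]);p=M[:3,:3]@np.asarray(P)+M[:3,3]
    return np.array([c["fx"]*p[0]/p[2]+c["cx"],c["fy"]*p[1]/p[2]+c["cy"]])
def unproj(n,u,v,z):
    c=r.camera_params(n);W=c["world_from_camera"];d=W[:3,:3]@[(u-c["cx"])/c["fx"],(v-c["cy"])/c["fy"],1];o=W[:3,3]
    return o+d*(z-o[2])/d[2]
def pose(q,P):
    c,s=np.cos(q[2]),np.sin(q[2]);x,y,z=np.array(P)/1000
    return np.array([q[0]+c*x-s*y,q[1]+s*x+c*y,z])
def fit(obs,q0):
    f=lambda q:np.concatenate([proj(n,pose(q,P))-uv for n,P,uv in obs])
    s=least_squares(f,q0,loss="soft_l1");return s.x,f(s.x).reshape(-1,2).round(1)
E
python3 - <<'E'
from h import *
T=lambda u,v:np.array([u/3.8+180,v/3.8+125]); S=lambda u,v:np.array([u/5+180,v/5+135])
def tag(a,z): return (45-128*np.cos(a),-65-128*np.sin(a),z)
o=[("top",tag(-.6,66),T(211,268)),("top",tag(-.3,50),T(262,290)),("top",tag(.3,50),T(369,284)),("top",tag(.6,50),T(417,257)),
("top",(-53,-65,108),T(316,245)),("top",(-5,85,80),T(93,193)),("top",(-99,140,12),T(40,328)),("top",(79,140,12),T(25,95)),
("scene",tag(-.6,66),S(306,355)),("scene",tag(-.3,50),S(361,360)),("scene",tag(.3,50),S(440,306)),("scene",tag(.6,50),S(455,269)),
("scene",(-53,-65,108),S(376,249)),("scene",(-5,85,80),S(163,350))]
q,e=fit(o,[.55,.05,0]);print("tumbler",q,e.tolist())
for n,P in dict(mouth=(-5,85,80),knob=(-53,-65,108),pivot=(45,-65,48)).items():print(n,pose(q,P))
o=[("top",(-29,25,32),T(602,256)),("top",(-29,-25,32),T(672,246)),("top",(-104,0,41),T(657,353)),("top",(59,25,18),T(582,138)),("top",(59,-25,18),T(655,126)),
("scene",(-104,0,36),S(690,225))]
q,e=fit(o,[.55,-.25,0]);print("scoop",q,e.tolist());print("handle",pose(q,(-67,0,34)),"end",pose(q,(-95,0,34)))
for n,u,v in(("lid",586,52),("jar",744,58)):print(n,unproj("top",*T(u,v),.02))
print("dish",unproj("top",226*.64,390*.64,.01))
print("tool x", R.from_rotvec(r.get_obs()["orientation"]).as_matrix().round(3).tolist())
E
```

```text
tumbler [0.5592818  0.06394758 0.06632938] [[-0.1, -0.2], [-0.0, -0.1], [0.1, -0.1], [-0.1, 0.1], [0.1, 0.4], [-0.3, -0.5], [-1.6, 1.6], [-0.4, -0.9], [0.4, -0.5], [0.3, -0.7], [0.2, -0.8], [0.6, -0.4], [0.6, 0.1], [-0.2, 0.4]]
mouth [0.54865893 0.14842926 0.08      ]
knob [ 0.5107066  -0.00442237  0.108     ]
pivot [0.6084911  0.00207315 0.048     ]
scoop [ 0.5448044  -0.23513251  0.13747094] [[0.6, -0.4], [0.2, -0.0], [-0.0, 0.2], [0.3, -0.3], [-1.2, 0.7], [-0.4, 0.2]]
handle [ 0.4784365  -0.24431408  0.034     ] end [ 0.45070066 -0.24815115  0.034     ]
lid [ 0.66252911 -0.20410382  0.02      ]
jar [ 0.65973765 -0.32088428  0.02      ]
dish [0.34946336 0.31627788 0.01      ]
tool x [[0.923, 0.386, -0.001], [0.386, -0.923, 0.001], [-0.0, -0.002, -1.0]]
```

Emit:
move_arm(rows=[2, -1.7, 0, 1, 6, -5.2, 0, 4, 11, -9.4, 1, 7, 16, -13.7, 3, 10, 21, -18, 6, 13, 26, -22.3, 8, 14.8, 30, -25.7, 10, 14.8, 31.9, -27.3, 12, 14.8, 31.9, -27.3, 12.5, 14.8, 31.9, -27.3, 12.5, 14.8], fingers=0.6)

```text
clock: 1.35
tcp_pos: [0.4487, -0.2485, 0.1199]
orientation: [-3.134, -0.215, 0.002]
contact_force: [0.2, -0.1, 0.2]
grip_width: 0.0508
gripper_force: 0.0
```

```bash
python3 - <<'E'
from h import *
import cv2
o=r.get_obs();print(o["tcp_pos"],R.from_rotvec(o["orientation"]).as_matrix().round(3).tolist())
a=r.grab_frame("wrist");cv2.imwrite("pics/w1.png",a)
for n,P in dict(end=(-104.5,0,41),wl=(-29,25,32),wr=(-29,-25,32)).items():print(n,proj("wrist",pose([.5448,-.2351,.1375],P)))
E
```

```text
[ 0.44868362 -0.24850248  0.1199125 ] [[0.991, 0.137, -0.001], [0.137, -0.991, -0.0], [-0.001, -0.0, -1.0]]
end [256.37418434 220.38498725]
wl [215.23814714 100.31972003]
wr [296.69459264 100.11299232]
```

View pics/w1.png

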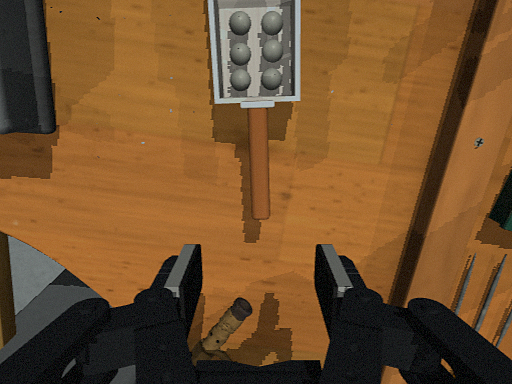

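The wrist view shows six balls in the scoop. The handle end is at (261,217) against a predicted (256,220), so the scoop sits about 2° more in yaw and 3 mm to the right. I'll correct for that, descend and grip.

Emit:
move_arm(rows=[0.2, 0.3, 2, -2, 0.2, 0.3, 5, -2, 0.2, 0.3, 7, -2, 0.2, 0.3, 7.6, -2, 0.2, 0.3, 7.6, -2])

```text
clock: 2.02
tcp_pos: [0.4516, -0.2517, 0.0448]
orientation: [3.13, 0.268, 0.0]
contact_force: [0.7, 0.3, -0.7]
grip_width: 0.0514
gripper_force: 0.0
```

Emit:
move_arm(rows=[0, 0, 0, 0, 0, 0, 0, 0, 0, 0, 0, 0, 0, 0, 0, 0, 0, 0, 0, 0, 0, 0, 0, 0, 0, 0, 0, 0], fingers=0, newtons=20)

```text
clock: 2.9
tcp_pos: [0.4519, -0.2508, 0.0444]
orientation: [3.13, 0.27, 0.0]
contact_force: [-1.6, -0.2, 3.9]
grip_width: 0.0109
gripper_force: 25.7
```

Emit:
move_arm(rows=[0, 0, -0.5, 0, 0, 0, -1, 0, 0, 0, -1.5, 0, 0, 0, -2, 0, 0, 0, -2, 0, 0, 0, -2, 0])

```text
clock: 3.65
tcp_pos: [0.4516, -0.2506, 0.0643]
orientation: [-3.13, -0.27, 0.0]
contact_force: [-0.1, -0.3, -2.0]
grip_width: 0.0111
gripper_force: 25.0
```

```bash
python3 - <<'E'
from h import *
import cv2
o=r.get_obs();print(o["tcp_pos"],o["contact_force"],o["moment"])
a=r.grab_frame("wrist");b=r.grab_frame("scene")[120:220,250:350]
cv2.imwrite("pics/w2.png",np.hstack([a[:300,120:420],cv2.resize(b,(300,300))]))
E
```

```text
[ 0.45164701 -0.25061389  0.06426647] [-0.05374015 -0.31167866 -2.0220597 ] [-0.0569146   0.14495856 -0.02379923]
```

View pics/w2.png

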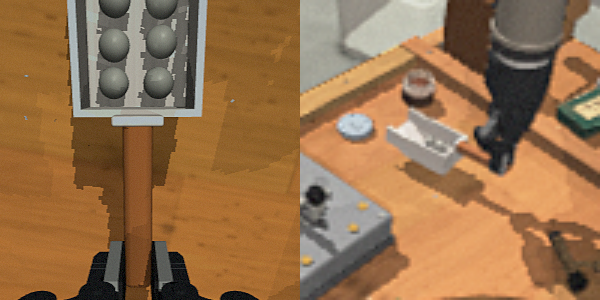

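The force reading shows the scoop fully airborne and level at 20 N. I need it to pivot in the pads for the pour, so I'll test lower grip forces here, close to the bench.

Emit:
move_arm(rows=[0, 0, 1, 0, 0, 0, 1, 0], fingers=0.115)

```text
clock: 4.0
tcp_pos: [0.451, -0.2503, 0.0532]
orientation: [-3.129, -0.271, 0.003]
contact_force: [-0.2, -0.3, -1.6]
grip_width: 0.0111
gripper_force: 25.0
```

Emit:
move_arm(rows=[0, 0, 0, 0, 0, 0, 0, 0], fingers=0.125)

```text
clock: 4.25
tcp_pos: [0.4518, -0.2507, 0.0544]
orientation: [3.13, 0.27, 0.0]
contact_force: [-0.0, -0.1, -2.4]
grip_width: 0.0112
gripper_force: 25.0
```

```bash
python3 - <<'E'
from h import *
for i in range(3):
    o=r.get_obs();print(o["contact_force"],o["moment"],o["grip_width"],o["gripper_force"]);r.grab_frame("top")
E
```

```text
[-0.03571681 -0.11460222 -2.43892014] [-0.03942578  0.20137574  0.00844152] 0.011200102523193093 25.001701712608337
[-0.0308644  -0.49043491 -2.17693051] [-0.06641661  0.15037155  0.01289049] 0.011068489114202414 25.00246435403824
[ 0.56338732  0.35176127 -1.21162355] [-0.00666358  0.12728677  0.03510659] 0.011239372285146225 25.00248223543167
```

Emit:
move_arm(rows=[0, 0, 0.5, 0, 0, 0, 0.9, 0, 0, 0, 1, 0, 0, 0, 1, 0])

```text
clock: 4.9
tcp_pos: [0.4514, -0.2508, 0.0445]
orientation: [-3.13, -0.27, 0.001]
contact_force: [-2.8, -0.1, 5.2]
grip_width: 0.0112
gripper_force: 25.9
```

Emit:
move_arm(rows=[0, 0, 0, 0, 0, 0, 0, 0, 0, 0, 0, 0, -0.5, 0, -0.5, 0, -0.5, 0, -0.5, 0], fingers=0.3)

```text
clock: 5.52
tcp_pos: [0.4464, -0.2518, 0.0497]
orientation: [3.13, 0.27, 0.0]
contact_force: [1.3, -0.4, 0.6]
grip_width: 0.0258
gripper_force: 0.0
```

Emit:
move_arm(rows=[0, 0, 0, 0, 0, 0, 0, 0, 0, 0, 0, 0, 0, 0, 0, 0, 0, 0, 0, 0], fingers=0, newtons=20)

```text
clock: 6.15
tcp_pos: [0.4467, -0.2516, 0.0493]
orientation: [3.13, 0.27, -0.0]
contact_force: [-1.0, -0.1, 2.1]
grip_width: 0.0106
gripper_force: 21.6
```

Emit:
move_arm(rows=[0, 0, -0.5, 0, 0, 0, -1, 0, 0, 0, -1.5, 0, 0, 0, -2, 0, 0, 0, -2, 0, 0, 0, -2, 0])

```text
clock: 6.9
tcp_pos: [0.4468, -0.2515, 0.0693]
orientation: [3.13, 0.27, 0.0]
contact_force: [0.4, -0.3, -1.0]
grip_width: 0.011
gripper_force: 21.2
```

```bash
python3 - <<'E'
from h import *
import cv2
for i in range(3):
    o=r.get_obs();print(o["contact_force"],o["moment"],o["grip_width"],o["gripper_force"]);b=r.grab_frame("scene")[120:220,250:350]
a=r.grab_frame("wrist")
cv2.imwrite("pics/w3.png",np.hstack([a[:300,120:420],cv2.resize(b,(300,300))]))
E
```

```text
[ 0.37718142 -0.31104617 -0.96319247] [-0.04996681  0.13600785 -0.02362721] 0.010989691427482925 21.226277947425842
[ 0.52269512 -0.55444177 -1.56964999] [-0.03261092  0.15912659 -0.00136396] 0.011089447764388085 21.230984330177307
[-0.02407482  0.31851365 -1.53748663] [-0.05535386  0.13427964 -0.01456275] 0.011374514767311878 21.23288780450821
```

View pics/w3.png

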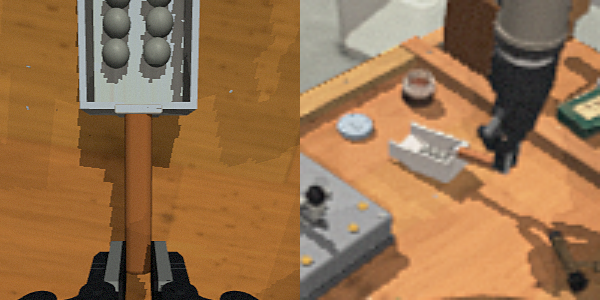

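At 20 N with this smaller contact patch the scoop now droops: the nose is down, the inside of the back wall is visible, and the balls have rolled forward. I'll level it slightly, lock it at 120 N and lift.

Emit:
move_arm(rows=[0, 0, 0.5, 0, 0, 0, 1, 0, 0, 0, 1.2, 0, 0, 0, 1.2, 0])

```text
clock: 7.6
tcp_pos: [0.4466, -0.2515, 0.0571]
orientation: [-3.13, -0.27, 0.001]
contact_force: [-1.7, -0.9, 1.9]
grip_width: 0.0108
gripper_force: 21.6
```

Emit:
move_arm(rows=[0, 0, 0, 0, 0, 0, 0, 0, 0, 0, 0, 0, 0, 0, -0.4, 0, 0, 0, -1.2, 0, 0, 0, -2.5, 0, 0, 0, -4, 0, 0, 0, -5.5, 0, 0, 0, -6.5, 0, 0, 0, -7, 0], newtons=120)

```text
clock: 8.85
tcp_pos: [0.4471, -0.2517, 0.1282]
orientation: [3.129, 0.27, 0.001]
contact_force: [-0.6, 0.7, -2.3]
grip_width: 0.0066
gripper_force: 118.2
```

```bash
python3 - <<'E'
from h import *
import cv2
for i in range(3):
    o=r.get_obs();print(o["tcp_pos"],o["contact_force"],o["moment"],o["gripper_force"]);b=r.grab_frame("scene")[90:210,250:370]
a=r.grab_frame("wrist")
cv2.imwrite("pics/w4.png",np.hstack([a[:300,120:420],cv2.resize(b,(300,300))]))
E
```

```text
[ 0.44706183 -0.25165506  0.12820275] [-0.63166799  0.68707663 -2.27243005] [0.0021891  0.16131284 0.06554244] 118.18478129804134
[ 0.44719387 -0.2516639   0.12836987] [-0.43408311  0.41165152 -1.44244163] [-0.00614688  0.07975047 -0.00900633] 118.21519911289215
[ 0.4470049  -0.25162492  0.12780381] [-0.47508302 -0.37197879 -2.42954477] [-0.01296891  0.19914672 -0.03971148] 118.19183109328151
```

View pics/w4.png

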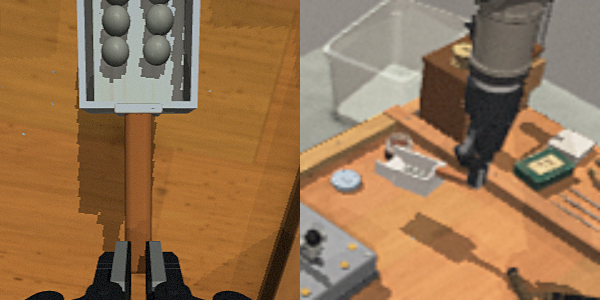

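Emit:
move_arm(rows=[0, 0, -1, 0, 0, 0, -3, 0, 0, 0, -5, 0, 0.1, -0.6, -7, 0, 0.3, -1.8, -8, 0, 0.6, -3.6, -8.2, 0, 1, -6, -8.2, 0, 1.4, -8.6, -8.2, 0, 1.8, -11.2, -8.2, 0, 2.2, -13.8, -8.2, 0])

```text
clock: 10.3
tcp_pos: [0.4439, -0.1096, 0.2085]
orientation: [-3.129, -0.272, 0.003]
contact_force: [-0.3, -0.0, -1.3]
grip_width: 0.0063
gripper_force: 118.3
```

Emit:
move_arm(rows=[0.4, -2.6, 0, 0, 0.8, -5.2, 0, 0, 1.3, -7.8, 0, 0, 1.7, -10.5, 0, 0, 2.2, -13.2, 0, 0, 2.6, -15.9, 0, 0, 3.0, -18.6, 0, 0, 3.4, -21, 0, 0, 3.7, -22.7, 0, 0, 3.9, -23.7, 0, 0])

```text
clock: 11.55
tcp_pos: [0.4414, 0.13, 0.2087]
orientation: [-3.13, -0.274, 0.002]
contact_force: [0.4, -0.1, -3.0]
grip_width: 0.0064
gripper_force: 118.3
```

```bash
python3 - <<'E'
from h import *
import cv2
r.grab_frame("top")
o=r.get_obs();print(o["tcp_pos"],o["orientation"],o["contact_force"],o["moment"],o["gripper_force"],o["joints"])
b=r.grab_frame("scene");cv2.imwrite("pics/c1.png",b)
a=r.grab_frame("wrist");cv2.imwrite("pics/w5.png",a)
E
```

```text
[0.44163907 0.13090351 0.20886398] [-3.12877143e+00 -2.75051354e-01  1.30683225e-03] [ 0.16447169  1.85744755 -2.08546238] [ 0.05460775  0.15904573 -0.01374965] 118.2783651072532 [-0.07888102  0.1932414  -0.38320556  2.06663111  0.09065958  0.89793831
 -1.90767383]
```

Emit:
move_arm(rows=[0, 0, 0, 0, 0, 0, 0, 0], newtons=20)

```text
clock: 11.95
tcp_pos: [0.4426, 0.1276, 0.2092]
orientation: [3.13, 0.268, -0.0]
contact_force: [-0.6, -0.9, -2.3]
grip_width: 0.0065
gripper_force: 118.3
```

Emit:
move_arm(rows=[0, 0, 0, 0, 0, 0, 0, 0], newtons=120)

```text
clock: 12.2
tcp_pos: [0.4426, 0.1282, 0.2093]
orientation: [3.13, 0.27, 0.0]
contact_force: [-0.4, -0.1, -2.1]
grip_width: 0.0067
gripper_force: 118.3
```

```bash
python3 - <<'E'
from h import *
import cv2
F=[]
for i in range(6):
    o=r.get_obs();F.append(np.r_[o["contact_force"],o["moment"]]);b=r.grab_frame("scene")
print(np.mean(F,0).round(3),o["gripper_force"])
a=r.grab_frame("wrist")
w0=cv2.imread("pics/w5.png")
cv2.imwrite("pics/w6.png",np.vstack([np.hstack([w0[:280,100:420],a[:280,100:420]]),cv2.resize(b[120:250,150:350],(640,320))[:, :]]))
E
```

```text
[-0.243 -0.092 -1.775 -0.043  0.167 -0.01 ] 118.26825577765703
```

View pics/w6.png

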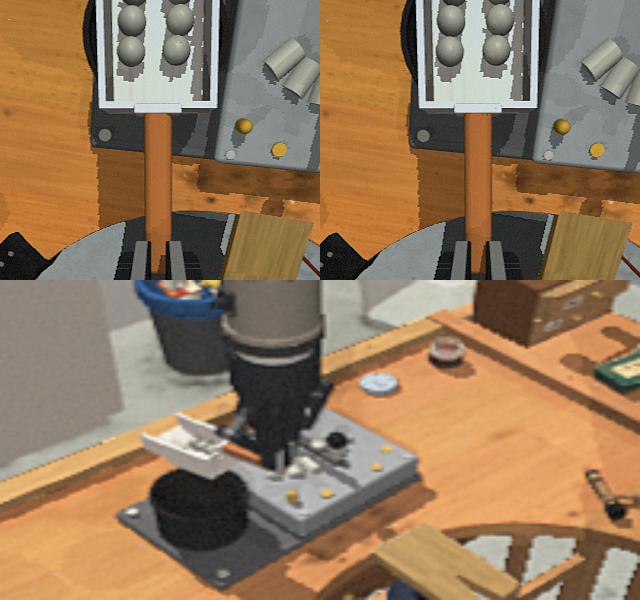

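Nothing changed: the grip stayed at 118 N, so lowering the force setting does not relax the fingers. I'll relax them by opening width in small steps, and track the back wall in the wrist picture numerically.

```bash
cat >> h.py <<'E'
import cv2
def wall(a):
    # white back-wall top strip: columns extents of bright neutral pixels by row
    h=cv2.cvtColor(a,cv2.COLOR_BGR2HSV);m=(h[...,2]>185)&(h[...,1]<40)
    out=[]
    for v in range(10,260):
        c=np.flatnonzero(m[v,150:350]);
        if len(c)>45: out.append((v,c.min()+150,c.max()+150,len(c)))
    return out
def status(k=5,name="x"):
    F=[]
    for i in range(k):
        o=r.get_obs();F.append(np.r_[o["contact_force"],o["moment"]]);r.grab_frame("scene")
    print("t",o["clock"],"F",np.mean(F,0).round(3),"g",o["gripper_force"],o["grip_width"],o["tcp_pos"].round(4))
    a=r.grab_frame("wrist");cv2.imwrite(f"pics/{name}.png",a);w=wall(a);print(len(w),w[-4:])
def pred():
    o=r.get_obs();p=o["tcp_pos"];M=R.from_rotvec(o["orientation"]).as_matrix();ex=M[:,0];ez=np.array([0,0,1.])
    piv=p+ex*.002-ez*-(-.009) 
    for th in (0,5,10,20,30,40,50,60,70):
        c,s=np.cos(np.radians(th)),np.sin(np.radians(th));x,z=.071,0.0
        q=piv+ex*(x*c+z*s)+ez*(-x*s+z*c);e=[proj("wrist",q+M[:,1]*y).round() for y in(-.025,.025)];print(th,e)
E
python3 -c "
from h import *
print(wall(cv2.imread('pics/w5.png'))[-6:]);pred()"
```

```text
[(105, np.int64(199), np.int64(316), 115), (106, np.int64(199), np.int64(316), 116), (107, np.int64(199), np.int64(316), 117), (109, np.int64(235), np.int64(280), 46), (110, np.int64(235), np.int64(280), 46), (111, np.int64(235), np.int64(280), 46)]
0 [array([193.,  93.]), array([322.,  93.])]
5 [array([196.,  94.]), array([319.,  94.])]
10 [array([199.,  96.]), array([317.,  96.])]
20 [array([203., 102.]), array([312., 102.])]
30 [array([207., 113.]), array([308., 113.])]
40 [array([210., 125.]), array([305., 125.])]
50 [array([213., 139.]), array([302., 139.])]
60 [array([215., 155.]), array([300., 155.])]
70 [array([217., 171.]), array([298., 171.])]
```

Emit:
move_arm(rows=[0, 0, 0, 0, 0, 0, 0, 0], fingers=0.11, newtons=20)

```text
clock: 12.8
tcp_pos: [0.4426, 0.1284, 0.2093]
orientation: [3.13, 0.27, 0.0]
contact_force: [0.7, 0.1, -2.9]
grip_width: 0.0095
gripper_force: 53.0
```

```bash
python3 -c "
from h import *
status(3,'x1')"
```

```text
t 12.9 F [-0.368 -0.048 -2.186 -0.04   0.195 -0.014] g 52.98183023929596 0.010030055187773982 [0.4426 0.1284 0.2093]
39 [(108, np.int64(235), np.int64(281), 47), (109, np.int64(235), np.int64(281), 47), (110, np.int64(235), np.int64(281), 47), (111, np.int64(236), np.int64(281), 46)]
```

Emit:
move_arm(rows=[0, 0, 0, 0, 0, 0, 0, 0], fingers=0.12)

```text
clock: 13.25
tcp_pos: [0.4426, 0.1284, 0.2093]
orientation: [3.13, 0.271, 0.0]
contact_force: [-0.3, 0.2, -1.0]
grip_width: 0.0106
gripper_force: 35.8
```

```bash
python3 -c "
from h import *
status(3,'x2')"
```

```text
t 13.35 F [-0.211  0.438 -1.623 -0.033  0.175 -0.003] g 35.81124007701874 0.010371075756108267 [0.4426 0.1284 0.2093]
43 [(108, np.int64(235), np.int64(281), 47), (109, np.int64(235), np.int64(281), 47), (110, np.int64(235), np.int64(281), 47), (111, np.int64(236), np.int64(281), 46)]
```

Emit:
move_arm(rows=[0, 0, 0, 0, 0, 0, 0, 0], fingers=0.126)

```text
clock: 13.7
tcp_pos: [0.4426, 0.1284, 0.2093]
orientation: [-3.13, -0.27, -0.0]
contact_force: [0.1, -0.1, -1.1]
grip_width: 0.0111
gripper_force: 25.4
```

```bash
python3 -c "
from h import *
status(3,'x3')"
```

```text
t 13.8 F [ 0.131 -0.273 -1.423 -0.022  0.185 -0.007] g 25.39101630449295 0.011088865116736665 [0.4426 0.1284 0.2093]
40 [(108, np.int64(235), np.int64(281), 47), (109, np.int64(235), np.int64(281), 47), (110, np.int64(235), np.int64(281), 47), (111, np.int64(236), np.int64(281), 46)]
```

Emit:
move_arm(rows=[0, 0, 0, 0, 0, 0, 0, 0], fingers=0.13)

```text
clock: 14.15
tcp_pos: [0.4427, 0.1284, 0.2094]
orientation: [-3.13, -0.27, -0.0]
contact_force: [-0.8, -0.3, -3.1]
grip_width: 0.0109
gripper_force: 17.5
```

```bash
python3 -c "
from h import *
status(3,'x4')"
```

```text
t 14.25 F [-0.297  0.002 -1.79  -0.037  0.066 -0.015] g 16.80535912513733 0.011053349796692797 [0.4426 0.1284 0.2093]
31 [(144, np.int64(213), np.int64(303), 46), (145, np.int64(212), np.int64(303), 55), (146, np.int64(212), np.int64(303), 55), (147, np.int64(212), np.int64(303), 55)]
```

Emit:
move_arm(rows=[0, 0, 0, 0, 0, 0, 0, 0], fingers=0.133)

```text
clock: 14.6
tcp_pos: [0.4426, 0.1284, 0.2093]
orientation: [-3.13, -0.27, -0.0]
contact_force: [-0.8, 1.1, -0.2]
grip_width: 0.0117
gripper_force: 12.1
```

```bash
python3 -c "
from h import *
status(3,'x5')"
```

```text
t 14.7 F [-0.248  0.187 -1.176 -0.002  0.07  -0.009] g 12.08012267947197 0.011229155470371352 [0.4426 0.1284 0.2094]
88 [(144, np.int64(212), np.int64(303), 47), (145, np.int64(212), np.int64(302), 54), (146, np.int64(212), np.int64(303), 55), (147, np.int64(212), np.int64(303), 55)]
```

The scoop has swung to about 50° nose-down. I'll tighten the grip, raise a little to clear the rim, and weigh it.

Emit:
move_arm(rows=[0, 0, -0.5, 0, 0, 0, -1, 0, 0, 0, -1.5, 0, 0, 0, -1.5, 0])

```text
clock: 15.3
tcp_pos: [0.4429, 0.1285, 0.2249]
orientation: [-3.13, -0.27, -0.002]
contact_force: [0.3, 0.4, -1.2]
grip_width: 0.0112
gripper_force: 12.1
```

Emit:
move_arm(rows=[0, 0, 0, 0, 0, 0, 0, 0], fingers=0.115)

```text
clock: 15.55
tcp_pos: [0.4425, 0.1283, 0.2241]
orientation: [3.13, 0.27, -0.0]
contact_force: [0.3, -0.6, -0.9]
grip_width: 0.0113
gripper_force: 20.0
```

```bash
python3 -c "
from h import *
status(14,'x6')
t=r.grab_frame('top');s=r.grab_frame('scene');w=cv2.imread('pics/x6.png')
cv2.imwrite('pics/v10.png',np.vstack([np.hstack([cv2.resize(w[40:260,160:380],(400,300)),cv2.resize(s[150:240,165:285],(400,300),interpolation=cv2.INTER_CUBIC)]),np.hstack([cv2.resize(w,(400,300)),cv2.resize(t[140:215,175:275],(400,300),interpolation=cv2.INTER_CUBIC)])]))"
```

```text
t 16.2 F [-0.252  0.091 -1.092 -0.011  0.053 -0.01 ] g 19.97986614704132 0.010660492170395762 [0.4426 0.1284 0.2243]
88 [(144, np.int64(212), np.int64(302), 46), (145, np.int64(213), np.int64(303), 54), (146, np.int64(213), np.int64(303), 54), (147, np.int64(212), np.int64(303), 53)]
```

View pics/v10.png

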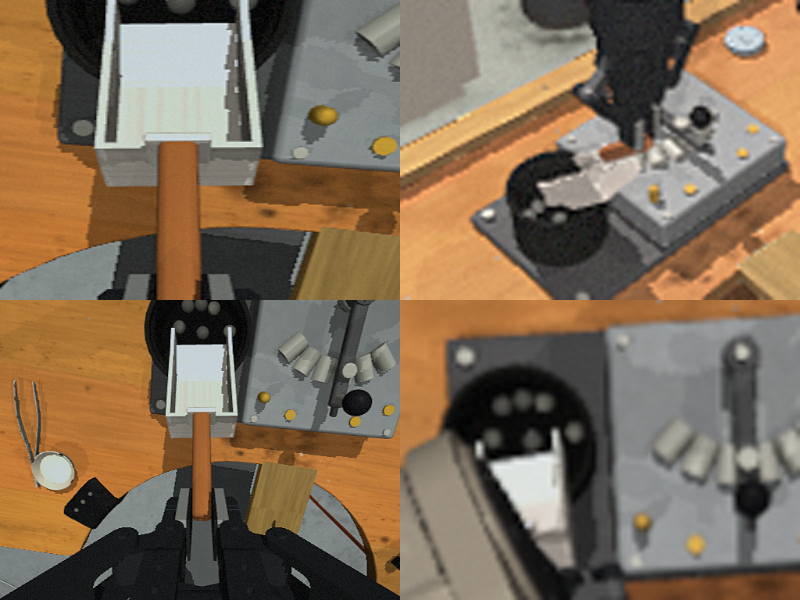

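All six balls are in the barrel (top view at about (502,405), (522,398), (543,403), (493,437), (531,440), (574,433)). The scoop is empty and weighs 1.09 N. Next I'll carry it back to its old spot and lay it flat by lowering it while dragging it backwards.

Emit:
move_arm(rows=[0, 0, -1, 0, 0, 0, -3, 0, 0, 0, -5, 0, 0, 0.6, -6.6, 0, 0, 2, -6.6, 0, 0.1, 4.5, -6.6, 0, 0.2, 7.5, -6.6, 0, 0.3, 11, -6.6, 0, 0.4, 14.5, -6.6, 0, 0.5, 18, -6.6, 0], fingers=0, newtons=60)

```text
clock: 17.65
tcp_pos: [0.4778, -0.0505, 0.2895]
orientation: [3.13, 0.269, -0.002]
contact_force: [-0.2, 0.2, -0.4]
grip_width: 0.0088
gripper_force: 58.6
```

Emit:
move_arm(rows=[0.1, 3.5, 0, 0, 0.2, 7, 0, 0, 0.3, 10.5, 0, 0, 0.4, 14, 0.5, 0, 0.5, 17, 2, 0, 0.6, 19.5, 5, 0, 0.6, 20.7, 8, 0, 0.6, 21.1, 11, 0, 0.6, 21.1, 13, 0, 0.6, 21.1, 13.5, 0])

```text
clock: 18.9
tcp_pos: [0.5185, -0.2555, 0.1531]
orientation: [-3.129, -0.269, 0.006]
contact_force: [-0.5, 0.5, -1.4]
grip_width: 0.0093
gripper_force: 58.6
```

```bash
python3 -c "
from h import *
status(4,'y1');pred()"
```

```text
t 19.05 F [-0.286 -0.1   -1.023 -0.019  0.026  0.03 ] g 58.669034242630005 0.00892859482894047 [ 0.5204 -0.2554  0.1555]
31 [(97, np.int64(216), np.int64(299), 54), (98, np.int64(216), np.int64(299), 56), (102, np.int64(216), np.int64(299), 56), (147, np.int64(213), np.int64(299), 47)]
0 [array([193.,  93.]), array([322.,  93.])]
5 [array([196.,  94.]), array([319.,  94.])]
10 [array([198.,  96.]), array([317.,  96.])]
20 [array([203., 103.]), array([312., 102.])]
30 [array([207., 113.]), array([308., 113.])]
40 [array([210., 125.]), array([305., 125.])]
50 [array([213., 139.]), array([302., 139.])]
60 [array([215., 155.]), array([300., 155.])]
70 [array([217., 172.]), array([298., 172.])]
```

Emit:
move_arm(rows=[0, 0, 1, 0, -0.3, 0, 1.6, 0, -2, 0, 3, 0, -3.5, 0, 4.3, 0, -4.8, 0, 5.5, 0, -5.5, 0, 6.7, 0, -6.2, 0, 8, 0, -6.8, 0, 9.3, 0, -7.2, 0, 10.2, 0, -7.5, 0, 10.6, 0], fingers=0.127, newtons=20)

```text
clock: 20.4
tcp_pos: [0.4472, -0.2676, 0.0488]
orientation: [-3.13, -0.271, -0.002]
contact_force: [1.6, 1.2, 2.2]
grip_width: 0.0109
gripper_force: 22.8
```

```bash
python3 -c "
from h import *
status(4,'y2')
a=cv2.imread('pics/w1.png');print(wall(a)[-6:])"
```

```text
t 20.55 F [ 1.318  0.551  2.183  0.167 -0.33   0.018] g 22.75064617395401 0.01106199032744988 [ 0.4473 -0.2677  0.0495]
6 [(102, np.int64(196), np.int64(319), 120), (103, np.int64(234), np.int64(282), 48), (105, np.int64(234), np.int64(282), 46), (109, np.int64(234), np.int64(282), 47)]
[(102, np.int64(216), np.int64(273), 56)]
```

Emit:
move_arm(rows=[0, 0, 0.2, 0, 0, 0, 0.3, 0])

```text
clock: 20.9
tcp_pos: [0.4457, -0.268, 0.0462]
orientation: [-3.13, -0.27, 0.002]
contact_force: [-3.2, -0.2, 4.5]
grip_width: 0.0112
gripper_force: 23.2
```

Emit:
move_arm(rows=[0, 0, 0, 0, 0, 0, 0, 0, 0, 0, 0, 0, 0, 0, 0, 0], fingers=0.35)

```text
clock: 21.4
tcp_pos: [0.4467, -0.2678, 0.0463]
orientation: [3.13, 0.27, 0.0]
contact_force: [-0.8, -0.4, -0.4]
grip_width: 0.0297
gripper_force: 0.0
```

Emit:
move_arm(rows=[0, 0, -1, 0, 0, 0, -4, 0, 0, 0, -8, 0, 0, 0, -12, 0, 0, 0, -15, 0, 0, 0, -16, 0])

```text
clock: 22.15
tcp_pos: [0.4475, -0.2682, 0.2088]
orientation: [3.128, 0.27, 0.006]
contact_force: [0.5, 0.0, -1.2]
grip_width: 0.0297
gripper_force: 0.0
```

```bash
python3 -c "
from h import *
o=r.get_obs();print(o['tcp_pos'])
t=r.grab_frame('top');s=r.grab_frame('scene');w=r.grab_frame('wrist')
for n,i in(('top',t),('scene',s),('wrist',w)): cv2.imwrite(f'pics/z_{n}.png',i)
h=cv2.cvtColor(w,cv2.COLOR_BGR2HSV);m=((h[...,2]>150)&(h[...,1]<40)).astype('uint8')
n,l,st,c=cv2.connectedComponentsWithStats(m);print([ (x.tolist(),) for x in st[1:] if x[4]>150])
b=((h[...,0]<12)&(h[...,1]>130)&(h[...,2]>60)&(h[...,2]<150)).astype('uint8');n,l,st,c=cv2.connectedComponentsWithStats(b);print([ (x.tolist(),) for x in st[1:] if x[4]>200])
"
```

```text
[ 0.44752015 -0.26822871  0.20880811]
[([225, 0, 66, 99, 3759],)]
[]
```

```bash
python3 -c "
from h import *
q=[.4475+.100*.985,-.268+.1*.171,np.radians(9.9)]
for P in((-29,25,32),(-29,-25,32),(59,25,20),(59,-25,20),(-104,0,41)):print(P,proj('wrist',pose(q,P)).round(),proj('top',pose(q,P)).round())
for n,uv in(('knob_top',proj('top',[.5107,-.0044,.108])),):print(uv)
for f in('top0','z_top'):
  g=cv2.cvtColor(cv2.imread(f'pics/{f}.png'),cv2.COLOR_BGR2HSV);m=((g[...,2]>150)&(g[...,1]<50)).astype('uint8')[140:215,300:370]
  n,l,st,c=cv2.connectedComponentsWithStats(m);print(f,[x.tolist() for x in st[1:] if x[4]>15])
  d=cv2.imread(f'pics/{f}.png').max(2)[175:200,250:275];print(np.argwhere(d<30).mean(0)+[175,250])
w=cv2.imread('pics/z_wrist.png')
for v in range(90,125,3):print(v,w[v,195:320:6].max(1))
"
```

```text
(-29, 25, 32) [229.  92.] [345. 192.]
(-29, -25, 32) [288.  92.] [363. 189.]
(59, 25, 20) [227. -21.] [339. 161.]
(59, -25, 20) [289. -21.] [356. 158.]
(-104, 0, 41) [259. 180.] [360. 218.]
[263.23852026 189.82821293]
top0 [[27, 0, 16, 6, 75], [34, 18, 23, 35, 376]]
[189.13207547 262.52830189]
z_top [[27, 0, 16, 6, 76], [40, 18, 24, 35, 508]]
[189.25454545 262.52727273]
90 [172 164 163 162 163  93  55 179 170 173 180 183 178 188 103 186 155 150
 156 150 177]
93 [179 162 164 158 161  98 198 194 195 178 182 180 191 186 200 196 158 151
 150 155 180]
96 [169 167 165 164 164 103  97  96 101 199 198 200 200  99  97 161 150 158
 162 162 176]
99 [171 159 158 160 163 102 104 108 108  86 115 102  87 106 112 165 152 147
 147 150 171]
102 [173 168 167 163 161 105 105 109 109 109 142 148 104 107 106 163 146 149
 149 147 163]
105 [180 166 164 164 167 112 111 104 111 110 142 144 108 105 109 164 154 155
 142 162 164]
108 [167 164 168 163 162 105 110 107 108 114 146 148 107 106 106 172 154 151
 147 154 174]
111 [172 158 164 164 159 105 109 102 102 102 146 143 108 107  94 162 155 153
 151 143 163]
114 [171 162 160 155 152  81 101 108 106 105 147 150 108 108 104 163 153 153
 152 152 166]
117 [175 159 161 159 152  76  90 102 105 103 141 149 104 107 152 154 155 150
 154 153 163]
120 [165 153 161 162 155  93  86  94  96 106 145 148 110 110 154 179 155 156
 155 156 156]
123 [162 150 149 154 145  86  85  86  90 107 143 147 100 107 169 174 161 160
 155 178 170]
```

The scoop stands flat: its wall row matches the prediction, its top-view outline is unchanged, and the lever is still in neutral. Now the lever.

```bash
python3 -c "
from h import *
o=r.get_obs();p=o['tcp_pos'];M=R.from_rotvec(o['orientation']).as_matrix();print(p,o['joints'].round(2))
q=[.5593,.0639,.0663]
for a in(0,-.15,-.3,-.45,-.6,-.62):
  k=pose(q,(45-98*np.cos(a),-65-98*np.sin(a),108));t=k-[0,0,.004];print(a,k.round(4),((t-p)@M*100).round(2))
"
```

```text
[ 0.44637883 -0.26768593  0.20610671] [ 0.48  0.27 -0.07  1.96  0.03  0.91 -1.  ]
0 [ 0.5107 -0.0045  0.108 ] [ 10.85 -24.83  10.21]
-0.15 [0.5109 0.0102 0.108 ] [ 11.12 -26.27  10.21]
-0.3 [0.5132 0.0247 0.108 ] [ 11.6  -27.66  10.21]
-0.45 [0.5176 0.0387 0.108 ] [ 12.28 -28.96  10.21]
-0.6 [0.5241 0.0519 0.108 ] [ 13.14 -30.15  10.21]
-0.62 [0.5252 0.0536 0.108 ] [ 13.27 -30.3   10.21]
```

Emit:
move_arm(rows=[1, -2, 0, 1, 3, -6, 0, 3, 5, -11, 0, 5, 7, -16, 0, 6, 9, -20.5, 0, 6, 10.5, -24, 0, 6, 10.9, -24.8, 0, 6, 10.9, -24.8, 2, 6, 10.9, -24.8, 4, 6, 10.9, -24.8, 4, 6], fingers=0.65)

```text
clock: 23.55
tcp_pos: [0.5095, -0.0059, 0.1641]
orientation: [3.139, 0.104, -0.008]
contact_force: [-0.5, 0.3, 0.7]
grip_width: 0.0559
gripper_force: 0.0
```

```bash
python3 -c "
from h import *
o=r.get_obs();p=o['tcp_pos'];M=R.from_rotvec(o['orientation']).as_matrix();print(p)
w=r.grab_frame('wrist');cv2.imwrite('pics/k1.png',w)
u=proj('wrist',[.5107,-.0045,.108]);print('pred',u)
x,y=u.astype(int);m=(w.max(2)<45).astype('uint8')[max(y-60,0):y+60,x-60:x+60];n,l,st,c=cv2.connectedComponentsWithStats(m);print([(s.tolist(),(cc+[x-60,max(y-60,0)]).round(1).tolist()) for s,cc in zip(st[1:],c[1:]) if s[4]>150])
for a in(0,-.15,-.3,-.45,-.6,-.62):
  k=pose([.5593,.0639,.0663],(45-98*np.cos(a),-65-98*np.sin(a),108))-[0,0,.004];print(a,((k-p)@M*100).round(2))
"
```

```text
[ 0.50952655 -0.00594172  0.16408311]
pred [255.61571326 221.72289153]
[([37, 31, 40, 48, 1288], [251.7, 218.4])]
0 [ 0.16 -0.14  6.01]
-0.15 [ 0.27 -1.61  6.01]
-0.3 [ 0.6  -3.04  6.  ]
-0.45 [ 1.14 -4.4   6.  ]
-0.6 [ 1.87 -5.67  6.  ]
-0.62 [ 1.99 -5.83  6.  ]
```

Emit:
move_arm(rows=[0.1, -0.1, 2, 0, 0.1, -0.1, 4, 0, 0.1, -0.1, 5.6, 0, 0.1, -0.1, 6, 0, 0.1, -0.1, 6, 0])

```text
clock: 24.22
tcp_pos: [0.5126, -0.0038, 0.1065]
orientation: [3.14, 0.106, 0.0]
contact_force: [-0.3, 0.1, -0.1]
grip_width: 0.0556
gripper_force: 0.0
```

Emit:
move_arm(rows=[0, 0, 0, 0, 0, 0, 0, 0, 0, 0, 0, 0, 0, 0, 0, 0, 0, 0, 0, 0], fingers=0.24, newtons=20)

```text
clock: 24.85
tcp_pos: [0.5127, -0.0026, 0.107]
orientation: [-3.139, -0.108, -0.002]
contact_force: [-1.4, 3.0, 5.7]
grip_width: 0.0222
gripper_force: 19.5
```

Emit:
move_arm(rows=[0, -0.7, 0, 4, 0.1, -1.5, 0, 8, 0.25, -2.2, 0, 13, 0.45, -2.9, 0, 17, 0.7, -3.6, 0, 22, 1, -4.3, 0, 26, 1.3, -4.9, 0, 30, 1.7, -5.5, 0, 34, 1.8, -5.7, 0, 34, 1.8, -5.7, 0, 34])

```text
clock: 26.1
tcp_pos: [0.5266, 0.0539, 0.1067]
orientation: [3.034, -0.815, 0.001]
contact_force: [-2.2, -0.3, 4.7]
grip_width: 0.0226
gripper_force: 20.1
```

```bash
python3 -c "
from h import *
o=r.get_obs();q=[.5593,.0639,.0663];p=pose(q,(45,-65,48));d=p-o['tcp_pos'];print(o['tcp_pos'],o['contact_force'],np.arctan2(d[1],d[0])-q[2])"
```

```text
[0.52659633 0.05394918 0.10670204] [-2.21878549 -0.28299926  4.73138101] -0.6312874639795708
```

Emit:
move_arm(rows=[0, 0, 0, 0, 0, 0, 0, 0, 0, 0, 0, 0, 0, 0, 0, 0, 0, 0, 0, 0], fingers=0.65)

```text
clock: 26.72
tcp_pos: [0.5265, 0.0544, 0.1063]
orientation: [3.034, -0.816, -0.0]
contact_force: [0.2, -0.5, 0.2]
grip_width: 0.0554
gripper_force: 0.0
```

Emit:
move_arm(rows=[0, 0, -1, 0, 0, 0, -4, 0, 0, 0, -8, 0, 0, 0, -12, 0, -3, 0, -14, 0, -6, 0, -14, 0, -8, 3, -14, 0, -9, 8, -14, 0, -9, 13, -14, 0, -9, 18, -14, 0])

```text
clock: 27.98
tcp_pos: [0.3574, -0.0573, 0.2471]
orientation: [-3.033, 0.815, -0.002]
contact_force: [0.4, -0.8, 0.1]
grip_width: 0.0555
gripper_force: 0.0
```

Emit:
move_arm(rows=[0, 5, 0, 0, 0, 10, 0, 0, 0, 15, 0, 0, 0, 20, 0, 0, 0, 22, 0, 0, 0, 22, 0, 0])

```text
clock: 28.72
tcp_pos: [0.2473, -0.2473, 0.2469]
orientation: [-3.032, 0.821, -0.002]
contact_force: [-0.6, 0.8, 0.2]
grip_width: 0.0557
gripper_force: 0.0
```

```bash
python3 -c "
from h import *
o=r.get_obs();print(o['tcp_pos'],o['contact_force'])
q=[.5593,.0639,.0663]
for n in('top','scene'):
  w=r.grab_frame(n);cv2.imwrite(f'pics/f_{n}.png',w)
  for a in(-.3,-.6,0):
    u=proj(n,pose(q,(45-98*np.cos(a),-65-98*np.sin(a),108)));x,y=u.round().astype(int);print(n,a,u.round(1),w[y-1:y+2,x-1:x+2].max(2).mean())
  u=proj(n,pose(q,(45-98*np.cos(.6),-65+98*np.sin(.6),108)));x,y=u.round().astype(int)
  m=(w.max(2)<40).astype('uint8')[y-9:y+10,x-9:x+10];n_,l,st,c=cv2.connectedComponentsWithStats(m);print([(s[4],(cc+[x-9,y-9]).round(1).tolist()) for s,cc in zip(st[1:],c[1:])])
g=cv2.cvtColor(cv2.imread('pics/f_top.png'),cv2.COLOR_BGR2HSV)
for f in('top0','f_top'):
  g=cv2.imread(f'pics/{f}.png')
  for nm,(y0,y1,x0,x1) in dict(lid=(128,150,320,350),jar=(128,155,360,390),dish=(235,265,130,160)).items():
    print(f,nm,g[y0:y1,x0:x1].mean((0,1)).round(1))
"
```

```text
[ 0.24729831 -0.24727413  0.24686664] [-0.61238199  0.75339352  0.18297251]
top -0.3 [251.7 188.7] 158.33333333333334
top -0.6 [241.  184.2] 24.0
top 0 [263.3 189.8] 159.55555555555554
[(np.int32(61), [240.7, 183.8])]
scene -0.3 [248.6 188.3] 181.66666666666666
scene -0.6 [240.2 190.2] 35.888888888888886
scene 0 [255.8 184.9] 175.88888888888889
[(np.int32(20), [239.4, 190.6])]
top0 lid [110.9 140.1 179.8]
top0 jar [ 67.9 103.4 155.4]
top0 dish [108.2 139.7 178.7]
f_top lid [111.3 140.6 180.4]
f_top jar [ 67.9 103.4 155.4]
f_top dish [109.4 141.5 180.8]
```

The knob lies on the predicted -0.6 position in both views, and the lid, jar and dish have not moved.

```bash
python3 -c "
from bench import r
print(r.hand_in())"
```

```text
the job is handed in; nothing more can be done
None
```

I handed the job in at about 29 s: all six balls are in the barrel, the empty scoop is upright on the bench, and the gear lever is settled in the domed-stud notch (-0.6), with the jar, lid and dish where they were.

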